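# Draw up a chromatography column's plunger to the new bed height and hold it

### The job

Set the empty glass chromatography column to its new bed height: first slacken the blue lock nut at its top by turning it anticlockwise until it is slack (most of a quarter turn; it has a stop), then take the plunger by its black knob and draw it straight up, without leaning it hard on the glass, until the underside of its piston is level with the orange clip on the glass. Leave the clip and the things around the stand where they are. Finish while still holding the plunger at that height, the nut left slack, so that a colleague can lock it there.

Things in the scene. Friction and masses are not known exactly. Their poses are not given: they have to be found in the camera images.
- nut_top (a point): Centre of the top face of the blue ribbed lock nut at the top of the upright column, on the column's vertical axis, 148 mm above the underside of its foot. The nut is 48 mm across and 24 mm high; grip it anywhere round its rim from above, the fingers either side of the knob.
- lock_nut (a joint): Angle of the lock nut, rad: 0 fully tight, growing anticlockwise seen from above, slack at its stop, 1.45. It starts between 0 and 0.3, takes 0.25 to 0.35 N m to turn, stays where left and does not rise. Below 0.85 it clamps the plunger's rod; from about 1.1 up the plunger slides freely and sinks back down if let go.
- plunger: Loose but captive upright plunger, 0.18 to 0.29 kg. Origin at the centre of its underside, z up. From 0 to 20 mm the piston, 28.5 mm across (white below, black above); white rod 16 mm across; from 130 to 154 mm the black knob, 30 mm across. At the start the origin is 126 mm below the nut's top face (knob 4 to 28 mm above it). Guided with 0.8 mm of play to any side, it can rise 66 mm.
- knob_mid (a point): Centre of the plunger's knob, on the plunger's axis 142 mm above the piston's underside.
- piston_face (a point): Centre of the piston's underside (the plunger's origin): the point to bring level with the clip.
- clip_mid (a point): Middle of the orange clip ring round the glass tube, on the column's axis at half the clip's height: ring 43 mm across, 8 mm high, with a tab on the side away from the stand's post. It sits 20 to 60 mm above the piston's underside at the start and marks the height wanted. It only slides up and down and is stiff.
- barrel: The fixed column itself, axis upright. Origin on its axis at the underside of the foot, z up: black foot 46 mm across to 18 mm, floor of the 30 mm bore at 22 mm, clear glass tube 36 mm across to 108 mm, black collar 46 mm across with a 17.6 mm guide hole for the rod to 124 mm, lock nut from there to 148 mm.
- column: The whole column as clamped in the stand (barrel, lock nut, clip and clamp arm). Same origin as the barrel; x points away from the post. The foot stands 34 to 60 mm above the bench.
- stand: Fixed stand: dark base plate 170 x 120 x 12 mm on the bench and a steel post 12 mm across, 145 mm high, 75 mm from the column's axis on the -x side. Origin on the bench under the column's axis, x pointing from post to column.
- beaker: Bystander: small glass beaker, 58 mm across, 85 mm high, origin at the centre of its underside.
- bottle: Bystander: amber jar with blue cap, 58 mm across, 105 mm high, origin at the centre of its underside.
- tip_box: Bystander: box of yellow pipette tips, 87 x 66 x 54 mm, origin at the centre of its underside.
Mind the look-alikes: they are no part of the job. There is more than one size of the plunger; the one meant has the size given above.

How it is judged:
On the way, in this order (a step that is already met when the one before it is completed fails the run):
1. the lock nut is slackened with the plunger still down (value of joint lock_nut above 1.1 rad and distance of piston_face from where it was at the start of the episode below 0.008 m), for 0.2 s.
2. the plunger is drawn up by the fingers with the nut slack (value of joint lock_nut above 1.1 rad and z of piston_face in the frame of barrel above 0.032 m and contact force between the fingers and plunger above 1.5 N), for 0.1 s.
At the end, for the whole second after the job is handed in: The nut is slack (over 1.1 rad), the piston's underside is within 5 mm of the clip's mid height, the plunger is upright and still in the fingers' hold (over 1.5 N), and it presses on the column with less than 15 N (value of joint lock_nut above 1.1 rad and z of piston_face in the frame of clip_mid between -0.005 and 0.005 m and angle between plunger's own z axis and vertical below 0.08 rad and linear speed of plunger below 0.01 m/s and contact force between the fingers and plunger above 1.5 N and contact force between plunger and column below 15 N); the arm keeps its last pose, push and grip.
It fails at once if the plunger is pulled while the nut still clamps it (value of joint lock_nut below 0.8 rad and distance of piston_face from where it was at the start of the episode above 0.008 m).
It fails at once if the plunger is leant or pushed on the glass barrel with more than 60 N (contact force between plunger and barrel above 60 N).
It fails at once if the clip is shifted by more than 4 mm (distance of clip_mid from where it was at the start of the episode above 0.004 m).
It fails at once if a bystander is pushed over 25 mm or tipped (distance of any of beaker, bottle, tip_box from where it was at the start of the episode above 0.025 m or angle between any of beaker, bottle, tip_box's own z axis and vertical above 0.35 rad).
It also fails if it takes over 45 s, if anything falls off the work surface, if the arm or the gripper's body presses on something with over 40 N, if the wrist force passes 120 N, or if a joint passes its speed limit or range.

### The arm

A 6-joint arm with a two-finger parallel gripper is mounted at the origin on the work surface. World frame = base frame: x ahead of the robot, y to its left, z up, the work surface at z = 0. Lengths are in m, angles in rad, forces in N, time in s.
With the tool pointing down it reaches from about 0.35 to 0.725 m from the base axis. Payload 6 kg.
Tool frame: the origin (TCP) lies at the very end of the fingers, on their centre line; the grasp point (between the pads) lies 19 mm behind it; x points along the fingers, z is the direction in which the jaws open and shut, and the axes are right-handed (so a half turn about x gives the same grasp; the last joint's range is limited). The gripper opens to 85 mm and grips with 20 to 120 N. Pads are 22 mm wide; open, the fingers measure 114 mm over their backs; the gripper's body (76 mm by 85 mm) begins 54 mm behind the grasp point. The pads swing forward as they close: fully open they stand 13 mm farther back than shut.
Start: joints at [1.491, 0.04, 0.085, 0, -1.615, -0.334], TCP at [0.241, 0.549, 0.231] pointing down, gripper open.
Joint ranges: [-2.56, 2.56], [-1.29, 2.01], [-1.08, 1.49], [-3.29, 1.98], [-2.81, -0.18], [-2.99, 2.99]. Speed limits (rad/s): [2.57, 2.57, 3.01, 3.14, 3.14, 3.14].

### API

Orientations are given as a rotation vector (axis times angle).
In Python, from rig import bot gives the robot as it stands.
- The arm moves only by the tool arm_command, never from a script. Its argument "steps" is one flat list of numbers, 7 for each row, row after row: the turn, a rotation vector about the world's x, y, z in degrees, then the shift along the world's x, y, z in m, then the opening, from 0 (shut) to 1 (fully open). A call has 1 to 10 rows; each row shifts and turns the commanded pose from where the row before left it; what a row does not reach is not made up. A row lasts 1/10 s, in which the tool goes at most 50 mm and 8.59 degrees, less where a joint would pass 70% of its speed; a pose out of reach is approached as far as the arm can. A call with a gripper value outside its range is refused whole. The fingers move at their own pace and stop on an object; "squeeze" is the grip in N (left out, the last holds). Time passes only in rows, so rows that do not move let the fingers close. It gives the time, the measured TCP pose, the force and the opening at its end, in the units of the state.
- bot.get_obs(): the state, without advancing time (a new reading comes with each control period).
- bot.get_image(name): name is "scene" or "top" or "wrist"; returns the picture (420x560x3 uint8, red, green, blue); there is no depth.
- bot.camera_info(name): a dict with "fx", "fy", "cx", "cy" (pixels), "position" and "attitude" of the camera in the world. Camera axes: x right, y down, z forward; pixel columns grow to the right and rows downward; lengths in m; the calibration is good to about 2 mm. A picture is of the moment at which its call begins: read the wrist's pose just before it. camera_info takes no time and is no camera call; for the wrist camera it gives the pose at the moment of the call.
- bot.hand_in(): hands the job in, once; it reports no verdict.
The state is a dict: "time_s": time; "joint_pos": joint angles; "dq": joint speeds; "joint_torque": joint torques, N m; "tool_pos": TCP position; "eef_rot": TCP orientation; "wrist_force": force on the tool from outside, world axes, zero at the start; "wrist_torque": the same for the moment, N m; "grip_width": opening from 0.0 (shut) to 1.0 (fully open).
Only numpy, scipy, OpenCV 4.12 (cv2) and the standard library are available. Lean on these libraries where they do the work, as an engineer would, in place of code of your own. Each camera call takes 0.05 s, during which the arm holds its last target. There are 200 camera calls.

## Working session

There is one attempt and no reset: what is moved stays moved. The work goes in short steps, Python scripts to look and compute and a tool call to move; the robot and the scene stay as the last step left them, time stands still between calls to the robot, and variables do not carry over. Pictures are saved under pics/ and viewed, about 8 in all and at most 12, crops included, and the job is handed in when it is done.

Besides the shell and the picture viewer there is one more tool, called after ">>>" as name(argument=value, ...), one argument or row to a line, values as JSON. arm_command: Moves the arm, as the interface text tells. Its arguments: {"type":"object","properties":{"steps":{"type":"array","items":{"type":"number"}},"squeeze":{"type":"number"}},"required":["steps"]}

```bash
mkdir -p pics; python3 - <<'E'
from rig import bot
import cv2,numpy as np
for n in ["scene","top"]:
    im=bot.get_image(n); cv2.imwrite(f"pics/{n}0.png",im[:,:,::-1]); print(n,bot.camera_info(n))
o=bot.get_obs(); print(o)
E
```

```text
scene {'fx': 463.2675483132515, 'fy': 463.2675483132515, 'cx': 280.8764068233978, 'cy': 216.257294068269, 'position': array([ 0.93235506, -0.60763677,  0.72585516]), 'attitude': array([-2.17088985, -0.59682968,  0.30586172])}
top {'fx': 444.94517266260914, 'fy': 444.94517266260914, 'cx': 285.32990576465795, 'cy': 216.71466219586236, 'position': array([0.412797  , 0.03389744, 1.08879581]), 'attitude': array([-2.12137911,  2.16837593, -0.11972835])}
{'time_s': 0.1, 'joint_pos': array([ 1.49071105e+00,  4.07771032e-02,  8.38815541e-02, -3.99847671e-04,
       -1.61553931e+00, -3.33706123e-01]), 'dq': array([ 0.00089079, -0.00074308,  0.0018589 ,  0.00235694, -0.00092248,
       -0.00191844]), 'joint_torque': array([-5.36694963e-03, -3.69340754e+01,  3.48279727e+01,  6.95202649e+00,
       -4.61553471e-03, -5.40069003e-07]), 'tool_pos': array([0.24106194, 0.54910026, 0.23035001]), 'eef_rot': array([ 1.50566015,  0.98308924, -1.50803341]), 'wrist_force': array([-0.78150107,  0.05954519,  0.63992503]), 'wrist_torque': array([0.02040136, 0.011772  , 0.05887123]), 'grip_width': 0.9974328356126271}
```

View pics/scene0.png

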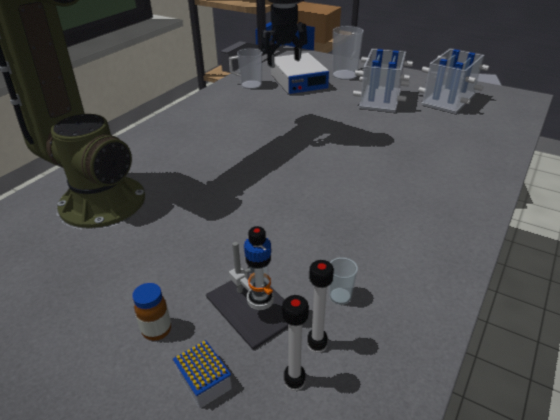

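View pics/top0.png

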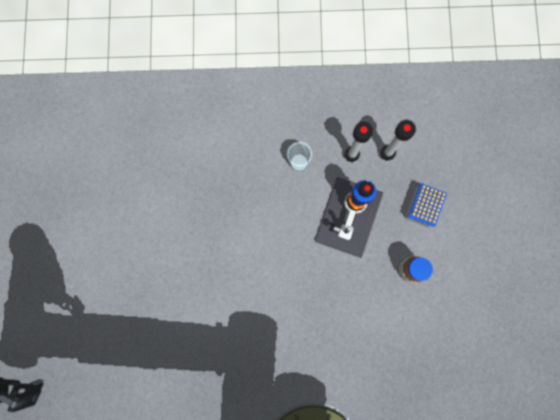

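The column in the stand (scene ≈ (257,250), top ≈ (365,190)) is the one with the blue nut and orange clip. The two free-standing rods with black knobs (scene (295,310) and (321,272)) are look-alike plungers. I'll enlarge to confirm.

```bash
cat > h.py <<'E'
import cv2,numpy as np
from scipy.spatial.transform import Rotation as R
from scipy.optimize import least_squares
def proj(c,P):
    p=R.from_rotvec(c["attitude"]).inv().apply(np.atleast_2d(P)-c["position"])
    return np.c_[c["fx"]*p[:,0]/p[:,2]+c["cx"],c["fy"]*p[:,1]/p[:,2]+c["cy"]]
def tri(cs,uv):
    r=least_squares(lambda x:np.concatenate([proj(c,x)[0]-u for c,u in zip(cs,uv)]),[.5,-.15,.2]); return r.x,r.fun
E
python3 - <<'E'
import cv2,numpy as np
a=cv2.imread("pics/scene0.png")[215:355,205:345]; b=cv2.imread("pics/top0.png")[170:270,310:410]
f=lambda i,k:cv2.resize(i,None,fx=k,fy=k,interpolation=cv2.INTER_CUBIC)
a=f(a,4); b=f(b,2.4); b=cv2.copyMakeBorder(b,0,a.shape[0]-b.shape[0],0,0,cv2.BORDER_CONSTANT)
cv2.imwrite("pics/crop1.png",np.hstack([a,b])[:, :800])
E
```

```text
(no output)
```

View pics/crop1.png

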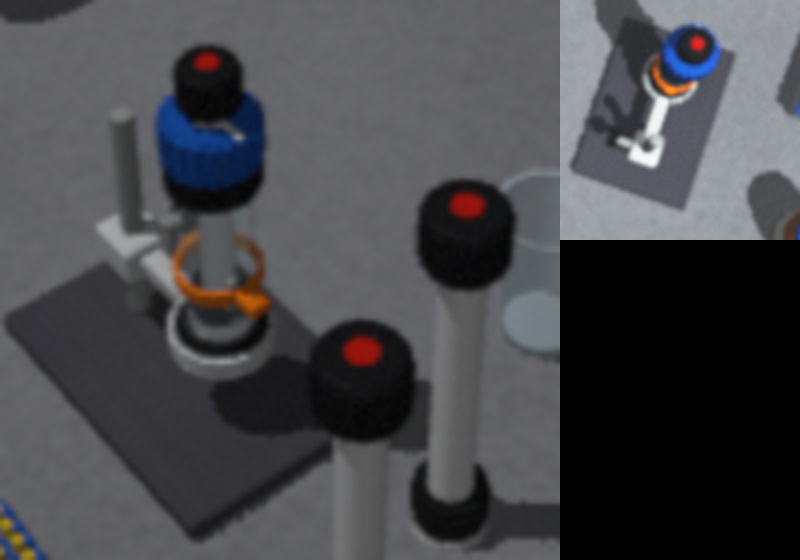

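The crop confirms it: the target is the plunger inside the clamped column, with the small black knob (red dot at crop (207,62)) over the blue nut. The loose ones are larger. Now I'll triangulate.

```bash
python3 - <<'E'
from rig import bot
from h import *
cs=[bot.camera_info(n) for n in("scene","top")]
x,r=tri(cs,[np.array([256.75,230.5]),np.array([367.5,188.3])]); print("knobtop",x,r)
# with axis & foot height: base plate corners (z=.012) from top crop
def ray(c,u,z):
    d=R.from_rotvec(c["attitude"]).apply([(u[0]-c["cx"])/c["fx"],(u[1]-c["cy"])/c["fy"],1]); return c["position"]+d*(z-c["position"][2])/d[2]
for u in [(628,18),(735,52),(684,210),(572,170)]:
    print(ray(cs[1],((u[0]-560)/2.4+310,u[1]/2.4+170),.012).round(4))
for n,u,z in [("beaker",(299,160),0),("bottle",(420,268),.105),("tip",(428,204),.054),("knobA",(364,131),.2),("knobB",(406,129),.2)]: print(n,ray(cs[1],u,z).round(3))
# clip heights from scene: predict rows for clip center
for h in np.arange(.04,.13,.01): print(h,(proj(cs[0],[x[0],x[1],x[2]-.176+h])[0]-[205,215])*4)
E
```

```text
knobtop [ 0.57996458 -0.11348352  0.22306678] [-0.32969708  0.03946608 -0.24291389 -0.29917084]
[ 0.6488 -0.0796  0.012 ]
[ 0.6107 -0.1872  0.012 ]
[ 0.4513 -0.1285  0.012 ]
[ 0.4938 -0.0176  0.012 ]
beaker [0.699 0.016 0.   ]
bottle [ 0.422 -0.24   0.105]
tip [ 0.571 -0.282  0.054]
knobA [ 0.704 -0.116  0.2  ]
knobB [ 0.706 -0.202  0.2  ]
0.04 [218.25135078 284.86939996]
0.05 [217.41000722 269.96288906]
0.060000000000000005 [216.55659514 254.84255394]
0.07 [215.69085298 239.50376063]
0.08000000000000002 [214.81251158 223.94174026]
0.09000000000000001 [213.9212939  208.15158413]
0.1 [213.01691469 192.12823857]
0.11000000000000001 [212.09908023 175.86649954]
0.12000000000000002 [211.16748799 159.36100698]
```

>>> arm_command(
  steps=[0,0,-5,0.017,-0.033,0.02,1,0,0,-5,0.017,-0.033,0.02,1,0,0,-5,0.017,-0.033,0.02,1,0,0,-5,0.017,-0.033,0.02,1,0,0,-5,0.017,-0.033,0,1,0,0,-5,0.017,-0.033,0,1,0,0,-5,0.017,-0.033,0,1,0,0,-5,0.017,-0.033,0,1,0,0,-5,0.017,-0.033,0,1,0,0,-5,0.017,-0.033,0,1],
)

```text
time_s: 1.1
tool_pos: [0.4115, 0.2179, 0.311]
eef_rot: [2.07, 0.293, -2.071]
wrist_force: [0.3, 0.4, -0.1]
grip_width: 1.001
```

>>> arm_command(
  steps=[0,0,-5,0.017,-0.033,0,1,0,0,-5,0.017,-0.033,0,1,0,0,-5,0.017,-0.033,0,1,0,0,-5,0.017,-0.033,0,1,0,0,-5,0.017,-0.033,0,1,0,0,-5,0.017,-0.033,0,1,0,0,-5,0.017,-0.033,0,1,0,0,-5,0.017,-0.033,0,1,0,0,-5,0.017,-0.033,0,1,0,0,0,0,0,0,1],
)

```text
time_s: 2.1
tool_pos: [0.5649, -0.0808, 0.3093]
eef_rot: [-1.934, 0.504, 1.941]
wrist_force: [-0.3, 0.1, -1.1]
grip_width: 1.0
```

```bash
python3 - <<'E'
from rig import bot
from h import *
o=bot.get_obs(); print(o["time_s"],o["joint_pos"].round(3),o["tool_pos"].round(4)); print(R.from_rotvec(o["eef_rot"]).as_matrix().round(3))
w=bot.camera_info("wrist"); im=bot.get_image("wrist"); print(w)
print(proj(w,[[.58,-.1135,.223],[.58,-.1135,.195]]))
cv2.imwrite("pics/w1.png",im[:,:,::-1])
E
```

```text
2.1 [ 0.209 -0.012  0.175  0.    -1.761 -0.717] [ 0.5649 -0.0808  0.3093]
[[-0.004 -0.486 -0.874]
 [-0.001 -0.874  0.486]
 [-1.     0.002  0.003]]
{'fx': 326.1101300235451, 'fy': 326.1101300235451, 'cx': 282.38349847053973, 'cy': 210.33558041883884, 'position': array([ 0.52687445, -0.14873923,  0.45129288]), 'attitude': array([0.7612007 , 2.93650732, 0.45453728])}
[[240.81598696 189.63466278]
 [244.9741189  181.20798645]]
```

View pics/w1.png

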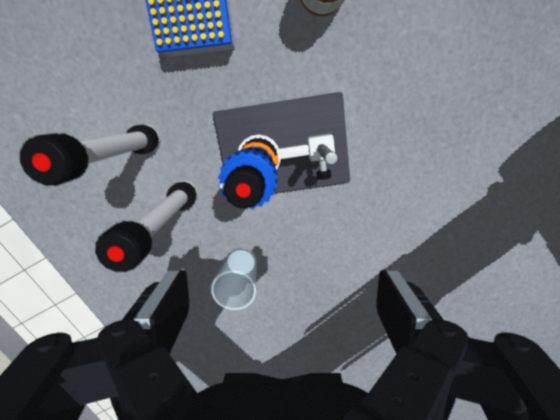

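```bash
python3 - <<'E'
from rig import bot
from h import *
cs=[bot.camera_info(n) for n in("scene","top","wrist")]
x,r=tri(cs,[np.array([256.75,230.5]),np.array([367.5,188.3]),np.array([243,190.])]); print(x,r.round(2), x-bot.get_obs()["tool_pos"])
E
```

```text
[ 0.57889253 -0.11118688  0.22215728] [-0.09 -0.5  -1.46  0.35 -0.48 -0.45] [ 0.01439521 -0.03187931 -0.08752821]
```

>>> arm_command(
  steps=[0,0,0,0.007,-0.0155,-0.01,1,0,0,0,0.007,-0.0155,-0.02,1,0,0,0,0,0,-0.02,1,0,0,0,0,0,-0.02,1,0,0,0,0,0,0,1,0,0,0,0,0,0,1],
)

```text
time_s: 2.75
tool_pos: [0.5781, -0.1082, 0.2419]
eef_rot: [-1.942, 0.496, 1.942]
wrist_force: [0.1, 0.2, 1.1]
grip_width: 0.999
```

```bash
python3 - <<'E'
from rig import bot
from h import *
o=bot.get_obs(); print(o["time_s"],o["tool_pos"].round(4),R.from_rotvec(o["eef_rot"]).as_matrix()[:,0].round(3))
w=bot.camera_info("wrist"); im=bot.get_image("wrist")
m=((im[:,:,0]>150)&(im[:,:,1]<60)&(im[:,:,2]<60)).astype(np.uint8)
n,l,s,c=cv2.connectedComponentsWithStats(m); print([(s[i,4],c[i].round(1)) for i in range(1,n) if s[i,4]>15])
print(proj(w,[[.579,-.112,.2225],[.579,-.112,.195]]),proj(w,o["tool_pos"]))
cv2.imwrite("pics/w2.png",im[:,:,::-1])
E
```

```text
2.75 [ 0.5781 -0.1082  0.2419] [ 0. -0. -1.]
[(np.int32(366), array([  8.8, 207.9])), (np.int32(255), array([275.5, 251.9])), (np.int32(224), array([104.4, 319.1]))]
[[276.3147425  252.31504399]
 [277.11432055 233.45102741]] [[281.05200615 274.78319372]]
```

View pics/w2.png

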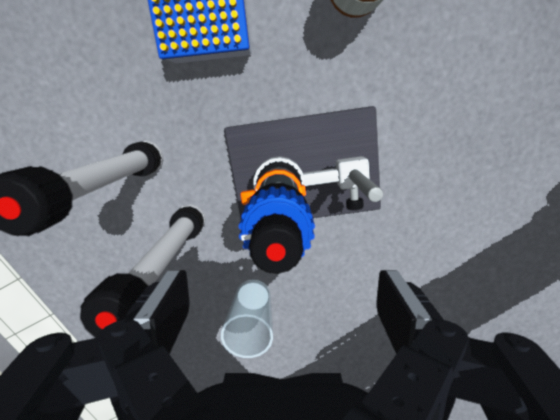

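>>> arm_command(
  steps=[0,0,0,0.001,-0.004,-0.01,1,0,0,0,0,0,-0.02,1,0,0,0,0,0,-0.02,1,0,0,0,0,0,-0.02,1,0,0,0,0,0,-0.007,1,0,0,0,0,0,0,1,0,0,0,0,0,0,1],
)

```text
time_s: 3.5
tool_pos: [0.5797, -0.1129, 0.1656]
eef_rot: [-1.942, 0.497, 1.939]
wrist_force: [-0.2, -0.1, 1.1]
grip_width: 1.003
```

>>> arm_command(
  steps=[0,0,0,0,0,0,0.6,0,0,0,0,0,0,0.5,0,0,0,0,0,0,0.4,0,0,0,0,0,0,0.4,0,0,0,0,0,0,0.4,0,0,0,0,0,0,0.4],
  squeeze=50,
)

```text
time_s: 4.1
tool_pos: [0.5798, -0.1128, 0.1654]
eef_rot: [-1.943, 0.496, 1.939]
wrist_force: [0.4, -0.2, 5.0]
grip_width: 0.558
```

>>> arm_command(
  steps=[0,0,4,0,0,0,0.4,0,0,5,0,0,0,0.4,0,0,5,0,0,0,0.4,0,0,5,0,0,0,0.4,0,0,5,0,0,0,0.4,0,0,5,0,0,0,0.4],
)

```text
time_s: 4.7
tool_pos: [0.5795, -0.1127, 0.1654]
eef_rot: [2.219, 0.009, -2.215]
wrist_force: [-0.1, 0.4, 6.1]
grip_width: 0.55
```

```bash
python3 - <<'E'
from rig import bot
from h import *
o=bot.get_obs(); print(o["time_s"],o["tool_pos"].round(4),o["wrist_force"].round(1),o["wrist_torque"].round(2),o["joint_pos"].round(2))
z=R.from_rotvec(o["eef_rot"]).as_matrix()[:,2]; print(np.degrees(np.arctan2(z[1],z[0])))
E
```

```text
4.7 [ 0.5795 -0.1127  0.1654] [-0.1  0.4  6.1] [ 0.32  0.19 -0.15] [ 0.15  0.02 -0.06  0.   -1.49 -0.14]
-179.51910786086864
```

>>> arm_command(
  steps=[0,0,5,0,0,0,0.4,0,0,5,0,0,0,0.4,0,0,5,0,0,0,0.4,0,0,5,0,0,0,0.4,0,0,5,0,0,0,0.4,0,0,5,0,0,0,0.4,0,0,3,0,0,0,0.4],
)

```text
time_s: 5.4
tool_pos: [0.5792, -0.1128, 0.1654]
eef_rot: [1.89, 0.567, -1.889]
wrist_force: [-1.9, 0.2, 6.4]
grip_width: 0.551
```

```bash
cat > s.py <<'E'
from rig import bot
from h import *
o=bot.get_obs(); print(o["time_s"],o["tool_pos"].round(4),o["wrist_force"].round(1),o["wrist_torque"].round(2),o["joint_pos"].round(2),o["grip_width"].round(3))
z=R.from_rotvec(o["eef_rot"]).as_matrix()[:,2]; print(np.degrees(np.arctan2(z[1],z[0]))%360-150.9)
E
python3 s.py
```

```text
Traceback (most recent call last):
  File "s.py", line 3, in <module>
    o=bot.get_obs(); print(o["time_s"],o["tool_pos"].round(4),o["wrist_force"].round(1),o["wrist_torque"].round(2),o["joint_pos"].round(2),o["grip_width"].round(3))
                                                                                                                                           ^^^^^^^^^^^^^^^^^^^^^
AttributeError: 'float' object has no attribute 'round'
```

>>> arm_command(
  steps=[0,0,3,0,0,0,0.4,0,0,3,0,0,0,0.4],
)

```text
time_s: 5.6
tool_pos: [0.5792, -0.1128, 0.1654]
eef_rot: [1.824, 0.652, -1.823]
wrist_force: [-1.9, 0.4, 6.2]
grip_width: 0.556
```

```bash
python3 s.py
```

```text
Traceback (most recent call last):
  File "s.py", line 3, in <module>
    o=bot.get_obs(); print(o["time_s"],o["tool_pos"].round(4),o["wrist_force"].round(1),o["wrist_torque"].round(2),o["joint_pos"].round(2),o["grip_width"].round(3))
                                                                                                                                           ^^^^^^^^^^^^^^^^^^^^^
AttributeError: 'float' object has no attribute 'round'
```

```bash
sed -i 's/o\["grip_width"\].round(3)/o["grip_width"]/' s.py; python3 s.py
```

```text
5.6 [ 0.5792 -0.1128  0.1654] [-1.9  0.4  6.2] [ 0.3   0.62 -0.24] [ 0.15  0.02 -0.06  0.   -1.49  0.54] 0.556388732099061
68.48428025198535
```

>>> arm_command(
  steps=[0,0,4,0,0,0,0.4,0,0,3,0,0,0,0.4],
)

```text
time_s: 5.8
tool_pos: [0.5791, -0.1129, 0.1654]
eef_rot: [1.744, 0.747, -1.743]
wrist_force: [-2.0, 1.0, 6.9]
grip_width: 0.552
```

```bash
python3 s.py
```

```text
5.8 [ 0.5791 -0.1129  0.1654] [-2.   1.   6.9] [ 0.26  0.68 -0.23] [ 0.15  0.02 -0.06  0.   -1.49  0.66] 0.5517261555046433
75.51218288054142
```

>>> arm_command(
  steps=[0,0,4,0,0,0,0.4,0,0,3,0,0,0,0.4,0,0,0,0,0,0,0.4],
)

```text
time_s: 6.1
tool_pos: [0.5791, -0.1129, 0.1654]
eef_rot: [1.663, 0.835, -1.662]
wrist_force: [-2.0, 0.5, 6.7]
grip_width: 0.555
```

```bash
python3 s.py
```

```text
6.1 [ 0.5791 -0.1129  0.1654] [-2.   0.5  6.7] [0.12 0.79 0.17] [ 0.15  0.02 -0.06  0.   -1.49  0.78] 0.5545801928435301
82.4618815124455
```

>>> arm_command(
  steps=[0,0,0,0,0,0,0.8,0,0,0,0,0,0,1,0,0,0,0,0,0,1,0,0,0,0,0,0,1,0,0,0,0,0,0.01,1,0,0,0,0,0,0.0115,1,0,0,0,0,0,0.011,1,0,0,0,0,0,0,1,0,0,0,0,0,0,1],
)

```text
time_s: 7.0
tool_pos: [0.5795, -0.1125, 0.1973]
eef_rot: [1.664, 0.834, -1.662]
wrist_force: [-0.0, 0.4, -1.0]
grip_width: 1.0
```

```bash
python3 s.py; python3 - <<'E'
from rig import bot
from h import *
im=bot.get_image("scene")[:,:,::-1]
cv2.imwrite("pics/s2.png",im)
f=lambda i:cv2.resize(i[225:315,225:290],None,fx=6,fy=6,interpolation=cv2.INTER_CUBIC)
cv2.imwrite("pics/c2.png",np.hstack([f(cv2.imread("pics/scene0.png")),f(im)]))
E
```

```text
7.0 [ 0.5795 -0.1125  0.1973] [-0.   0.4 -1. ] [-0.03  0.04 -0.02] [ 0.15  0.01 -0.01 -0.   -1.55  0.78] 0.9998561092306151
82.39124659807047
```

View pics/c2.png

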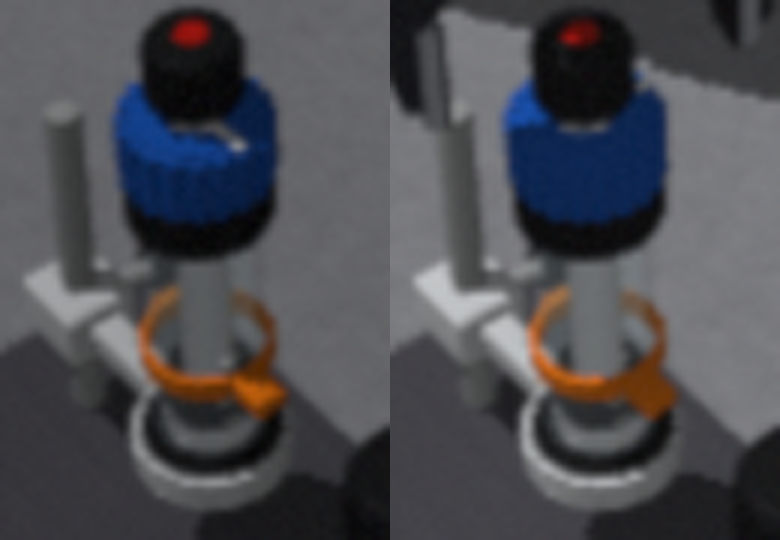

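```bash
python3 - <<'E'
from rig import bot
from h import *
c=bot.camera_info("scene"); X=np.array([.579,-.112])
def ray(u,z):
    d=R.from_rotvec(c["attitude"]).apply([(u[0]-c["cx"])/c["fx"],(u[1]-c["cy"])/c["fy"],1]); return c["position"]+d*(z-c["position"][2])/d[2]
for u in [(264.3,249.5),(266.7,239.2)]:
    p=ray(u,.1945)[:2]-X; print("mark",p.round(4),np.degrees(np.arctan2(p[1],p[0])))
t=np.linspace(0,2*np.pi,180); circ=lambda r,z:np.c_[X[0]+r*np.cos(t),X[1]+r*np.sin(t),0*t+z]
cr=lambda p:(p-[225,225])*6
print("dot",cr(proj(c,[*X,.2225])), "foot",[ (cr(proj(c,circ(.023,z)))[:,1].max()).round(1) for z in(.0465,)], "collar bottom front", cr(proj(c,circ(.023,.0465+.108)))[:,1].max().round(1))
for h in range(42,84,4):
    p=cr(proj(c,np.r_[circ(.0215,.0465+h/1e3-.004),circ(.0215,.0465+h/1e3+.004)])); print(h,p.min(0).round(0),p.max(0).round(0))
im=cv2.imread("pics/scene0.png").astype(int); m=(im[:,:,2]>120)&(im[:,:,0]<70)&(im[:,:,1]>50)&(im[:,:,1]<170)
ys,xs=np.nonzero(m[225:315,225:290]); print("orange",xs.min()*6,xs.max()*6,ys.min()*6,ys.max()*6,[(y*6,xs[ys==y].min()*6,xs[ys==y].max()*6) for y in np.unique(ys)])
E
```

```text
mark [ 0.0205 -0.0089] -23.49398788821396
mark [0.0096 0.0159] 58.7584493928682
dot [[188.65229218  30.78679305]] foot [np.float64(505.9)] collar bottom front 260.2
42 [138. 302.] [276. 420.]
46 [137. 293.] [276. 411.]
50 [136. 284.] [276. 402.]
54 [136. 275.] [275. 393.]
58 [135. 266.] [275. 384.]
62 [134. 257.] [275. 375.]
66 [134. 247.] [274. 366.]
70 [133. 238.] [274. 357.]
74 [132. 229.] [274. 347.]
78 [131. 220.] [273. 338.]
82 [131. 210.] [273. 329.]
orange 138 276 288 402 [(np.int64(288), np.int64(168), np.int64(168)), (np.int64(294), np.int64(156), np.int64(168)), (np.int64(300), np.int64(156), np.int64(162)), (np.int64(306), np.int64(150), np.int64(150)), (np.int64(312), np.int64(150), np.int64(150)), (np.int64(318), np.int64(144), np.int64(144)), (np.int64(324), np.int64(138), np.int64(144)), (np.int64(330), np.int64(144), np.int64(144)), (np.int64(336), np.int64(144), np.int64(144)), (np.int64(342), np.int64(144), np.int64(144)), (np.int64(348), np.int64(144), np.int64(144)), (np.int64(354), np.int64(144), np.int64(150)), (np.int64(360), np.int64(144), np.int64(156)), (np.int64(366), np.int64(150), np.int64(162)), (np.int64(372), np.int64(150), np.int64(186)), (np.int64(378), np.int64(168), np.int64(252)), (np.int64(384), np.int64(234), np.int64(270)), (np.int64(390), np.int64(234), np.int64(276)), (np.int64(396), np.int64(240), np.int64(270)), (np.int64(402), np.int64(252), np.int64(258))]
```

Comparing the nut's index mark before and after gives an 82° turn, so it is slack. The clip's middle is about 50.5 mm above the foot, so the plunger has to rise about 28.5 mm. Next I'll grip the knob.

>>> arm_command(
  steps=[0,0,0,0,0,0.001,0.6,0,0,0,0,0,0,0.4,0,0,0,0,0,0,0.3,0,0,0,0,0,0,0.2,0,0,0,0,0,0,0.2,0,0,0,0,0,0,0.2,0,0,0,0,0,0,0.2],
  squeeze=30,
)

```text
time_s: 7.75
tool_pos: [0.5792, -0.1127, 0.1977]
eef_rot: [1.663, 0.835, -1.664]
wrist_force: [-0.3, -0.5, -0.3]
grip_width: 0.339
```

```bash
python3 s.py
```

```text
7.75 [ 0.5792 -0.1127  0.1977] [-0.3 -0.5 -0.3] [-0.1  -0.   -0.07] [ 0.15  0.01 -0.    0.   -1.55  0.78] 0.3390399396026366
82.38911265195588
```

>>> arm_command(
  steps=[0,0,0,0,0,0.002,0.2,0,0,0,0,0,0.003,0.2,0,0,0,0,0,0.003,0.2,0,0,0,0,0,0.003,0.2,0,0,0,0,0,0.003,0.2,0,0,0,0,0,0,0.2],
)

```text
time_s: 8.35
tool_pos: [0.5795, -0.1127, 0.2124]
eef_rot: [1.664, 0.834, -1.663]
wrist_force: [0.6, -0.9, -1.5]
grip_width: 0.343
```

```bash
python3 s.py
```

```text
8.35 [ 0.5795 -0.1127  0.2124] [ 0.6 -0.9 -1.5] [0.03 0.   0.01] [ 0.15  0.01  0.02  0.   -1.58  0.78] 0.3429450070545356
82.39136814155555
```

Smooth: the wrist carries little more than the plunger's weight. The tool has risen 14.7 mm so far; 14 mm to go.

>>> arm_command(
  steps=[0,0,0,0,0,0.003,0.2,0,0,0,0,0,0.003,0.2,0,0,0,0,0,0.003,0.2,0,0,0,0,0,0.003,0.2,0,0,0,0,0,0.002,0.2,0,0,0,0,0,0,0.2,0,0,0,0,0,0,0.2],
)

```text
time_s: 9.05
tool_pos: [0.5792, -0.1126, 0.2257]
eef_rot: [1.663, 0.835, -1.664]
wrist_force: [0.2, -0.1, -1.9]
grip_width: 0.341
```

```bash
python3 s.py; python3 - <<'E'
from rig import bot
from h import *
im=bot.get_image("scene")[:,:,::-1]; cv2.imwrite("pics/s3.png",im)
f=lambda i:cv2.resize(i[225:315,225:290],None,fx=6,fy=6,interpolation=cv2.INTER_CUBIC)
cv2.imwrite("pics/c3.png",np.hstack([f(cv2.imread("pics/s2.png")),f(im)]))
c=bot.camera_info("scene"); X=[.579,-.112]
cr=lambda p:((p-[225,225]+.5)*6-.5).round(1)
t=np.linspace(0,2*np.pi,180); circ=lambda r,z:np.c_[X[0]+r*np.cos(t),X[1]+r*np.sin(t),0*t+z]
for h in(47,49,51,53,55): print(h,"front bottom piston y",cr(proj(c,circ(.01425,.0465+h/1e3)))[:,1].max(),"top rim front",cr(proj(c,circ(.01425,.0665+h/1e3)))[:,1].max(),"clip bottom/top front",cr(proj(c,circ(.0215,.0465+h/1e3-.004)))[:,1].max(),cr(proj(c,circ(.0215,.0465+h/1e3+.004)))[:,1].max(),"dot",cr(proj(c,[[*X,.0465+.154+h/1e3]])))
E
```

```text
9.05 [ 0.5792 -0.1126  0.2257] [ 0.2 -0.1 -1.9] [-0.    0.01  0.04] [ 0.15  0.01  0.05 -0.   -1.6   0.78] 0.34130117313622926
82.39149353298319
47 front bottom piston y 385.0 top rim front 339.5 clip bottom/top front 411.5 393.5 dot [[187.3 -35.9]]
49 front bottom piston y 380.5 top rim front 334.9 clip bottom/top front 407.0 389.0 dot [[186.9 -41.6]]
51 front bottom piston y 376.0 top rim front 330.2 clip bottom/top front 402.5 384.5 dot [[186.6 -47.2]]
53 front bottom piston y 371.5 top rim front 325.6 clip bottom/top front 398.0 379.9 dot [[186.3 -52.9]]
55 front bottom piston y 367.0 top rim front 320.9 clip bottom/top front 393.5 375.3 dot [[186.  -58.6]]
```

View pics/c3.png

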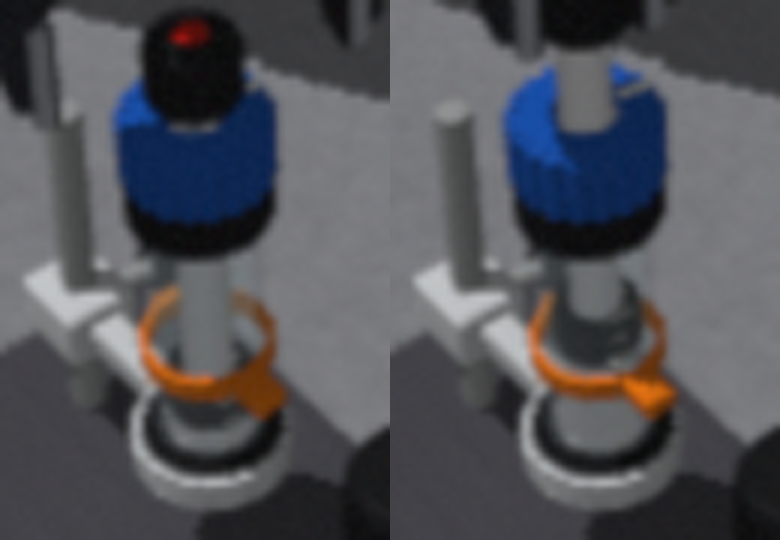

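```bash
python3 - <<'E'
import cv2
a=cv2.imread("pics/s3.png").astype(int)
for x in (253,256,258): print(x,[(y,a[y,x,2]-a[y,x,0]) for y in range(282,297)])
for x in (250,256): print("foot",x,[(y,a[y,x].sum()//3) for y in range(300,314)])
print("rim back", [(y,a[y,250,2]-a[y,250,0]) for y in range(268,282)])
E
```

```text
253 [(282, np.int64(-7)), (283, np.int64(-5)), (284, np.int64(-3)), (285, np.int64(12)), (286, np.int64(65)), (287, np.int64(138)), (288, np.int64(136)), (289, np.int64(106)), (290, np.int64(55)), (291, np.int64(5)), (292, np.int64(-6)), (293, np.int64(-7)), (294, np.int64(-7)), (295, np.int64(-6)), (296, np.int64(-6))]
256 [(282, np.int64(-4)), (283, np.int64(-4)), (284, np.int64(-4)), (285, np.int64(-3)), (286, np.int64(9)), (287, np.int64(66)), (288, np.int64(155)), (289, np.int64(120)), (290, np.int64(89)), (291, np.int64(44)), (292, np.int64(1)), (293, np.int64(-4)), (294, np.int64(-5)), (295, np.int64(-4)), (296, np.int64(-5))]
258 [(282, np.int64(-4)), (283, np.int64(-4)), (284, np.int64(-3)), (285, np.int64(-3)), (286, np.int64(5)), (287, np.int64(54)), (288, np.int64(148)), (289, np.int64(130)), (290, np.int64(97)), (291, np.int64(52)), (292, np.int64(5)), (293, np.int64(-4)), (294, np.int64(-4)), (295, np.int64(-4)), (296, np.int64(-3))]
foot 250 [(300, np.int64(84)), (301, np.int64(127)), (302, np.int64(167)), (303, np.int64(150)), (304, np.int64(124)), (305, np.int64(117)), (306, np.int64(103)), (307, np.int64(84)), (308, np.int64(70)), (309, np.int64(69)), (310, np.int64(68)), (311, np.int64(67)), (312, np.int64(67)), (313, np.int64(68))]
foot 256 [(300, np.int64(50)), (301, np.int64(27)), (302, np.int64(27)), (303, np.int64(57)), (304, np.int64(124)), (305, np.int64(165)), (306, np.int64(117)), (307, np.int64(105)), (308, np.int64(102)), (309, np.int64(90)), (310, np.int64(70)), (311, np.int64(67)), (312, np.int64(68)), (313, np.int64(65))]
rim back [(268, np.int64(-7)), (269, np.int64(-6)), (270, np.int64(-7)), (271, np.int64(-6)), (272, np.int64(-5)), (273, np.int64(6)), (274, np.int64(37)), (275, np.int64(63)), (276, np.int64(80)), (277, np.int64(87)), (278, np.int64(88)), (279, np.int64(71)), (280, np.int64(54)), (281, np.int64(39))]
```

```bash
python3 - <<'E'
from rig import bot
from h import *
c=bot.camera_info("scene"); X=[.579,-.112]
t=np.linspace(0,2*np.pi,2000); circ=lambda r,z:np.c_[X[0]+r*np.cos(t),X[1]+r*np.sin(t),0*t+z]
def at(p,x,f):
    s=abs(p[:,0]-x)<.3; return f(p[s,1])
for h in(48,50,52,54):
    B=proj(c,circ(.0215,.0465+h/1e3-.004));T=proj(c,circ(.0215,.0465+h/1e3+.004))
    print(h,[at(B,x,np.max).round(2) for x in(250,253,256,258)],"back top",[at(T,x,np.min).round(2) for x in(250,253)],T[:,0].min().round(1))
for z,r,n in((.108,.023,"collar bot"),(.124,.023,"collar top/nut bot 23"),(.124,.024,"nut bot")): print(n,at(proj(c,circ(r,.0465+z)),256,np.max))
for f in("scene0","s2","s3"):
    a=cv2.imread(f"pics/{f}.png").astype(int)
    print(f,"clip",{x:[int(a[y,x,2]-a[y,x,0]) for y in range(287,294)] for x in(250,253,256,258)},"back253 from268",[int(a[y,253,2]-a[y,253,0]) for y in range(268,280)])
    print("collar x256 from 254",[int(a[y,256].sum()//3) for y in range(254,274)],"blue",[int(a[y,256,0]-a[y,256,2]) for y in range(254,268)])
E
```

```text
48 [np.float64(289.73), np.float64(291.66), np.float64(292.56), np.float64(292.78)] back top [np.float64(276.54), np.float64(274.52)] 247.8
50 [np.float64(289.03), np.float64(290.94), np.float64(291.82), np.float64(292.03)] back top [np.float64(275.74), np.float64(273.74)] 247.7
52 [np.float64(288.34), np.float64(290.22), np.float64(291.08), np.float64(291.29)] back top [np.float64(274.93), np.float64(272.96)] 247.7
54 [np.float64(287.63), np.float64(289.48), np.float64(290.34), np.float64(290.54)] back top [np.float64(274.13), np.float64(272.19)] 247.6
collar bot 268.3361830947328
collar top/nut bot 23 261.7156546838464
nut bot 262.11711065988754
scene0 clip {250: [78, 44, 10, -3, -3, -4, -3], 253: [129, 117, 92, 57, 8, -4, -6], 256: [57, 132, 105, 83, 49, 5, -3], 258: [45, 126, 108, 86, 61, 11, -3]} back253 from268 [-5, -6, -6, -3, 21, 60, 69, 53, 34, 24, 5, -7]
collar x256 from 254 [42, 39, 41, 39, 36, 36, 34, 29, 13, 9, 11, 6, 8, 18, 54, 87, 90, 89, 90, 88] blue [67, 68, 66, 63, 63, 65, 57, 47, 13, 2, 0, 0, 2, 2]
s2 clip {250: [91, 51, 12, -3, -4, -2, -2], 253: [153, 138, 110, 67, 10, -5, -6], 256: [67, 157, 120, 99, 59, 6, -5], 258: [52, 150, 130, 103, 72, 13, -3]} back253 from268 [-6, -8, -8, -3, 24, 70, 81, 63, 40, 29, 6, -7]
collar x256 from 254 [45, 46, 44, 44, 43, 44, 42, 40, 26, 14, 12, 13, 12, 26, 64, 106, 109, 109, 109, 108] blue [69, 67, 70, 69, 70, 70, 71, 58, 27, 3, 3, 0, -2, 2]
s3 clip {250: [91, 49, 11, -3, -4, -3, -4], 253: [138, 136, 106, 55, 5, -6, -7], 256: [66, 155, 120, 89, 44, 1, -4], 258: [54, 148, 130, 97, 52, 5, -4]} back253 from268 [-6, -7, -8, -7, -6, -6, 0, -3, -5, -4, -4, -5]
collar x256 from 254 [45, 44, 45, 46, 45, 45, 46, 42, 28, 15, 12, 13, 12, 24, 64, 104, 108, 107, 107, 107] blue [71, 71, 68, 71, 70, 73, 72, 63, 28, 4, 2, 0, 2, 2]
```

>>> arm_command(
  steps=[0,0,0,0,0,0.0015,0.2,0,0,0,0,0,0,0.2,0,0,0,0,0,0,0.2],
)

```text
time_s: 9.4
tool_pos: [0.5792, -0.1126, 0.2273]
eef_rot: [1.663, 0.835, -1.664]
wrist_force: [0.1, -0.3, -2.8]
grip_width: 0.335
```

```bash
python3 s.py; python3 - <<'E'
from rig import bot
from h import *
c=bot.camera_info("scene"); X=[.579,-.112]
a=bot.get_image("scene")[:,:,::-1].astype(int); cv2.imwrite("pics/s4.png",a)
t=np.linspace(0,2*np.pi,2000); circ=lambda r,z:np.c_[X[0]+r*np.cos(t),X[1]+r*np.sin(t),0*t+z]
for h in(48,50,52,54): print(h,"rod/piston front",proj(c,circ(.008,.0665+h/1e3))[:,1].max().round(2),"knob underside front",proj(c,circ(.015,.1765+h/1e3))[:,1].max().round(2), "back of piston top",proj(c,circ(.01425,.0665+h/1e3))[:,1].min().round(2),"piston bottom front",proj(c,circ(.01425,.0465+h/1e3))[:,1].max().round(2))
for x in(256,258,260): print(x,"from 226",[int(v) for v in a[226:240,x].sum(1)//3],"from 268",[int(v) for v in a[268:290,x].sum(1)//3])
b=cv2.resize(a[260:300,235:285].astype(np.uint8),None,fx=14,fy=14,interpolation=cv2.INTER_CUBIC); cv2.imwrite("pics/c4.png",cv2.convertScaleAbs(b,alpha=1.5))
E
```

```text
9.4 [ 0.5792 -0.1126  0.2273] [ 0.1 -0.3 -2.8] [-0.02 -0.    0.06] [ 0.15  0.01  0.05  0.   -1.61  0.78] 0.3346237730041667
82.38880006831712
48 rod/piston front 278.3 knob underside front 234.94 back of piston top 269.72 piston bottom front 288.38
50 rod/piston front 277.53 knob underside front 234.03 back of piston top 268.96 piston bottom front 287.63
52 rod/piston front 276.76 knob underside front 233.11 back of piston top 268.18 piston bottom front 286.88
54 rod/piston front 275.98 knob underside front 232.19 back of piston top 267.41 piston bottom front 286.12
256 from 226 [13, 13, 11, 12, 16, 19, 58, 101, 110, 110, 111, 110, 109, 109] from 268 [65, 105, 107, 108, 106, 107, 106, 102, 86, 57, 43, 43, 45, 45, 44, 46, 51, 77, 103, 107, 106, 70]
258 from 226 [14, 9, 13, 12, 12, 20, 61, 104, 108, 108, 108, 108, 109, 108] from 268 [65, 106, 110, 110, 110, 110, 110, 109, 104, 82, 48, 42, 41, 43, 42, 44, 45, 62, 96, 113, 109, 76]
260 from 226 [13, 15, 11, 11, 17, 41, 76, 98, 101, 100, 100, 101, 101, 101] from 268 [72, 104, 106, 106, 107, 108, 107, 106, 99, 73, 48, 45, 42, 42, 43, 42, 47, 70, 105, 117, 109, 66][ WARN:0@1.314] global loadsave.cpp:1063 imwrite_ Unsupported depth image for selected encoder is fallbacked to CV_8U.
```

View pics/c4.png

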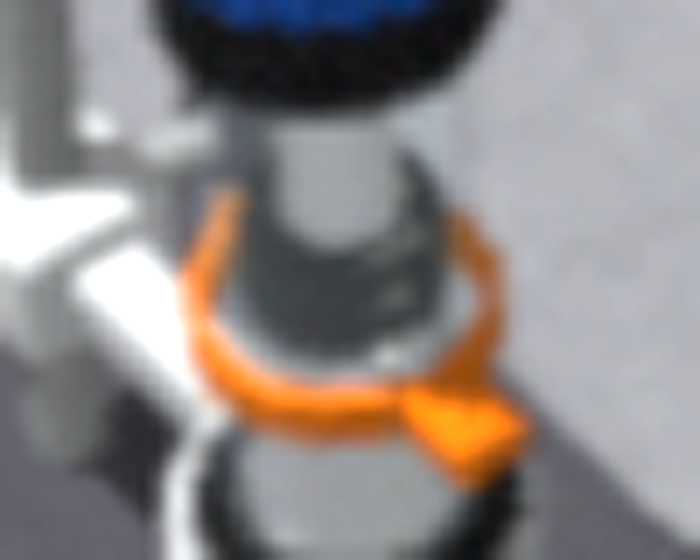

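The three readings for the piston average about 51.7 mm, and the clip is at about 51.5 mm. Side force is under 0.5 N, so I'm handing in.

```bash
python3 -c "
from rig import bot
print(bot.hand_in())"; python3 s.py
```

```text
the job is handed in; nothing more can be done
None
the job is handed in; nothing more can be done
```

I slackened the nut, drew the plunger up to the clip's height, and handed in at about 9.4 s while still holding it. The hand-in reports no verdict, so the result rests on my own last checks.

- **Nut:** I turned the tool 82.5° anticlockwise. The mark on the nut moved about 82° in the images, roughly 1.44 rad or just short of the stop, so it did not slip in the grip.
- **Height:** I gripped the black knob with a 30 N squeeze and raised it 29.6 mm, which puts the piston's underside about 51.6 mm above the foot's underside. The clip's middle measured about 51.5 mm (50.8 to 52.3 mm, depending on which of its edges I used).
- **Disagreement:** In the last picture, the joint between rod and piston put the underside at about 50 mm, and the knob's underside put it at about 53.5 mm. Both are within the 5 mm tolerance of the clip, and their average matches the figure from the arm's movement.
- **Hold:** Side force at the wrist was 0.3 N and the vertical load 2.8 N, about the plunger's own weight, with the knob still gripped.
- **Surroundings:** I saw no real shift of the clip in the pictures. I did not check the beaker, bottle and tip box again at the end, but the arm's path stayed clear of them.

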